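Load the sampler rack with a row of sample vials in their order

TASK

Load the sampler: move the four glass vials from the white bench rack into the grey sampler rack in the same order, counted from the orange end of each rack, so that the vial nearest the orange end of the bench rack comes nearest the orange end of the sampler rack, and so on. Set each vial down fully in its pocket, keep the vials upright, and leave the amber stock bottles standing in their places.

Things in the scene. Friction and masses are not known exactly. Their poses are not given: they have to be found in the camera images.
- bench_rack: white block, fixed, 122 x 236 x 38 mm. Origin: centre of its underside; y along its rows, z up. End plates (12 mm thick, 42 mm high): ORANGE at +y, white at -y. Round pockets at y = +75, +25, -25, -75 mm, 32 mm deep, floor 6 mm above the worktop: row x = -31 mm (36 mm wide) holds the vials, row x = +31 mm (42 mm wide) the bottles. One to four dots beside the vial pockets
- sampler_rack: grey block, fixed, 60 x 236 x 38 mm. Origin: centre of its underside; y along its row, z up. End plates (12 mm thick, 42 mm high): ORANGE at +y, black at -y. One row (x = 0) of four empty round pockets at y = +75, +25, -25, -75 mm, 36 mm wide, 32 mm deep, floor 6 mm above the worktop. Dots as on the bench rack. May point in any direction
- vial_red: loose clear glass sample vial with a red screw cap, 72 mm tall, 30 to 65 g: body 27.5 mm wide up to 50 mm, ribbed cap 24 mm wide from 56 to 72 mm above its foot (grip it there, fingers across the row). Origin at the centre of its foot, z up. Starts upright in the bench rack, beside the stock bottle of the same cap colour
- vial_yellow: loose clear glass sample vial with a yellow screw cap, 72 mm tall, 30 to 65 g: body 27.5 mm wide up to 50 mm, ribbed cap 24 mm wide from 56 to 72 mm above its foot (grip it there, fingers across the row). Origin at the centre of its foot, z up. Starts upright in the bench rack, beside the stock bottle of the same cap colour
- vial_green: loose clear glass sample vial with a green screw cap, 72 mm tall, 30 to 65 g: body 27.5 mm wide up to 50 mm, ribbed cap 24 mm wide from 56 to 72 mm above its foot (grip it there, fingers across the row). Origin at the centre of its foot, z up. Starts upright in the bench rack, beside the stock bottle of the same cap colour
- vial_blue: loose clear glass sample vial with a blue screw cap, 72 mm tall, 30 to 65 g: body 27.5 mm wide up to 50 mm, ribbed cap 24 mm wide from 56 to 72 mm above its foot (grip it there, fingers across the row). Origin at the centre of its foot, z up. Starts upright in the bench rack, beside the stock bottle of the same cap colour
- bottle_red: loose round amber glass stock bottle with a red cap, 38 mm wide, 78 mm tall (cap 26 mm wide, from 58 mm up), about 120 g. Origin at the centre of its foot, z up. Stands in the bench rack, 62 mm from the vial of the same colour; it stays there
- bottle_yellow: loose round amber glass stock bottle with a yellow cap, 38 mm wide, 78 mm tall (cap 26 mm wide, from 58 mm up), about 120 g. Origin at the centre of its foot, z up. Stands in the bench rack, 62 mm from the vial of the same colour; it stays there
- bottle_green: loose round amber glass stock bottle with a green cap, 38 mm wide, 78 mm tall (cap 26 mm wide, from 58 mm up), about 120 g. Origin at the centre of its foot, z up. Stands in the bench rack, 62 mm from the vial of the same colour; it stays there
- bottle_blue: loose round amber glass stock bottle with a blue cap, 38 mm wide, 78 mm tall (cap 26 mm wide, from 58 mm up), about 120 g. Origin at the centre of its foot, z up. Stands in the bench rack, 62 mm from the vial of the same colour; it stays there
There are look-alikes about, which are no part of the job. What is shaped like the bottle_blue but turquoise is not meant.

How it is judged:
By the outcome, as a careful person would: the job done as asked, in the order asked, and still so for the second after the job is handed in, with the robot touching nothing.
It also fails if it takes over 96 s, if anything falls off the work surface, if the arm or the gripper's body presses on something with over 40 N, if the wrist force passes 120 N, or if a joint passes its speed limit or range.

ROBOT

A 7-joint arm with a two-finger parallel gripper is mounted at the origin on a cart in front of the work surface, level with it; the furniture and walls round the work are solid. World frame = base frame: x ahead of the robot, y to its left, z up, the work surface at z = 0. Lengths are in m, angles in rad, forces in N, time in s.
With the tool pointing down it reaches from about 0.4 to 0.9 m from the base axis. Payload 5.5 kg.
Tool frame: the origin (TCP) lies at the very end of the fingers, on their centre line; the grasp point (between the pads) lies 19 mm behind it (manip.tcp_to_grasp is the distance from the TCP to the grasp point, in m); z points along the fingers, y is the line along which they close (so a half turn about z gives the same grasp; the last joint's range is limited). The gripper opens to 85 mm and grips with 20 to 120 N. Pads are 22 mm wide; open, the fingers measure 114 mm over their backs; the gripper's body (76 mm by 85 mm) begins 54 mm behind the grasp point. The pads swing forward as they close: fully open they stand 13 mm farther back than shut.
Start: joints at [-1.085, 0.501, -0.427, 1.55, 0.221, 1.138, -0.21], TCP at [0.144, 0.634, 0.231] pointing down, gripper open.
Joint ranges: [-2.88, 2.88], [-0.31, 2.03], [-1.54, 1.56], [0.2, 2.42], [-1.41, 4.55], [0.19, 2.02], [-2.57, 2.57]. Speed limits (rad/s): [2.57, 2.57, 3.14, 3.14, 3.14, 3.14, 3.14].

INTERFACE

Orientations are given as [roll, pitch, yaw] about the fixed x, y, z axes, in that order (R = Rz(yaw) Ry(pitch) Rx(roll)).
In Python, from plant import manip, cams, sign_off gives the robot as it stands. The module is installed in compiled form; this text tells all that it offers.
- The arm moves only by the tool arm_command, never from a script. Its arguments are lists of equal length, an entry for each row: "grip": the finger opening in m, from 0 to 0.0854; "linear": the shift along the tool's x, y, z in m, a list of three; "rot": the turn, a rotation vector about the tool's x, y, z in rad, a list of three. A call has 1 to 12 rows; each row shifts and turns the commanded pose from where the row before left it, along the tool's axes as they then stand; what a row does not reach is not made up. A row lasts 1/12 s, in which the tool goes at most 41.7 mm and 7.16 degrees, less where a joint would pass 70% of its speed; a pose out of reach is approached as far as the arm can. A call is refused whole if a number of a shift passes 0.0417 or a number of a turn 0.125, either way. A call with a gripper value outside its range is refused whole. The fingers move at their own pace and stop on an object; "squeeze" is the grip in N (left out, the last holds). Time passes only in rows, so rows that do not move let the fingers close. It gives the time, the measured TCP pose, the force, the opening and the grip force at its end, in the units of the state.
- manip.state(): the state, without advancing time (a new reading comes with each control period).
- cams.grab_frame(name): name is "scene" or "top" or "wrist"; returns the picture (480x640x3 uint8, red, green, blue); there is no depth.
- cams.camera_model(name): a dict with "fx", "fy", "cx", "cy" (pixels), "camera_from_world" (4x4, takes a point from world to camera coordinates); the wrist camera has in their place "tool_from_camera" (4x4, takes a point from camera to tool coordinates, whose origin is the TCP and whose axes are the flange's). Camera axes: x right, y up, looking along -z (the intrinsics and any distortion apply to the point x, -y, -z); pixel columns grow to the right and rows downward; lengths in m; the calibration is good to about 2 mm. A picture is of the moment at which its call begins: read the wrist's pose just before it. camera_model takes no time and is no camera call.
- sign_off(): hands the job in; it is judged then, once.
The state is a dict: "time_s": time; "joints": joint angles; "qd": joint speeds; "tau": joint torques, N m; "tool_pos": TCP position; "ee_rot": TCP orientation; "contact_force": force on the tool from outside, world axes, zero at the start; "ft_torque": the same for the moment, N m; "finger_gap": finger opening in m; "grip_force": force on a finger pad.
Only numpy, scipy, OpenCV 4.12 (cv2) and the standard library are available. Lean on these libraries where they do the work, as an engineer would, in place of code of your own. Each camera call takes 0.05 s, during which the arm holds its last target. There are 200 camera calls.

## Working session

There is one attempt and no reset: what is moved stays moved. The work goes in short steps, Python scripts to look and compute and a tool call to move; the robot and the scene stay as the last step left them, time stands still between calls to the robot, and variables do not carry over. Pictures are saved under pics/ and viewed, at most 14 in all, crops included, and the job is handed in when it is done.

Besides the shell and the picture viewer there is one more tool, called after "Request:" as name(argument=value, ...) on one line, values as JSON. arm_command: Moves the arm, as the interface text tells. Its arguments: {"type":"object","properties":{"grip":{"type":"array","items":{"type":"number"}},"linear":{"type":"array","items":{"type":"array","items":{"type":"number"}}},"rot":{"type":"array","items":{"type":"array","items":{"type":"number"}}},"squeeze":{"type":"number"}},"required":["grip","linear","rot"]}

```bash
mkdir -p pics; python3 - <<'E'
from plant import manip,cams
import cv2
for n in("scene","top"):
    cv2.imwrite(f"pics/{n}0.png",cams.grab_frame(n)[:,:,::-1])
    print(n,cams.camera_model(n))
print(cams.camera_model("wrist"))
print(manip.state(), manip.tcp_to_grasp)
E
```

```text
scene {'fx': 529.5579306495538, 'fy': 529.5579306495538, 'cx': 319.72292866520075, 'cy': 228.51007994959198, 'camera_from_world': array([[-0.89395892, -0.44800191, -0.0114777 ,  0.44400298],
       [ 0.3014556 , -0.62009162,  0.72430028, -0.22210051],
       [-0.33160514,  0.64403468,  0.68938912, -0.75239024],
       [ 0.        ,  0.        ,  0.        ,  1.        ]])}
top {'fx': 531.9778783132365, 'fy': 531.9778783132365, 'cx': 318.59676190256994, 'cy': 240.3998529348649, 'camera_from_world': array([[ 1.46053423e-02, -9.99891297e-01,  2.01933613e-03,
        -6.72849532e-02],
       [ 9.91679259e-01,  1.47436629e-02,  1.27886169e-01,
        -5.57513114e-01],
       [-1.27902040e-01,  1.34712487e-04,  9.91786797e-01,
        -1.11898464e+00],
       [ 0.00000000e+00,  0.00000000e+00,  0.00000000e+00,
         1.00000000e+00]])}
{'fx': 333.09978513362785, 'fy': 333.09978513362785, 'cx': 322.0595622983578, 'cy': 246.07240985471176, 'tool_from_camera': array([[ 7.44093534e-04,  9.60962710e-01,  2.76676918e-01,
         6.90910602e-02],
       [ 9.99998871e-01, -1.07622981e-03,  1.0
[... 212 characters left out ...]
'time_s': 0.1, 'joints': array([-1.08479907,  0.50176754, -0.42682341,  1.55130707,  0.22081323,
        1.13832507, -0.21031559]), 'qd': array([ 0.00069436, -0.00102025, -0.00051706, -0.00390167,  0.00053208,
        0.00122693,  0.0002472 ]), 'tau': array([-1.09092164e-02, -5.70819819e+01, -5.83859727e+00, -2.81751144e+01,
        1.04977662e-02,  5.65818846e-03, -1.28698571e-05]), 'tool_pos': array([0.14352228, 0.63332853, 0.23037202]), 'ee_rot': array([-3.13984419e+00, -5.94112543e-05,  2.91883997e+00]), 'contact_force': array([ 0.79693747,  0.30057224, -0.19274744]), 'ft_torque': array([ 0.00202842, -0.02513039, -0.04322998]), 'grip_force': 0.0, 'finger_gap': 0.08567275805885792} 0.0187
```

View pics/top0.png

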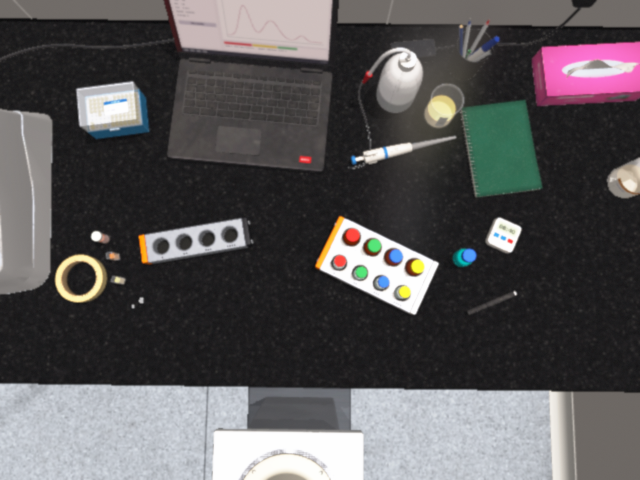

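View pics/scene0.png

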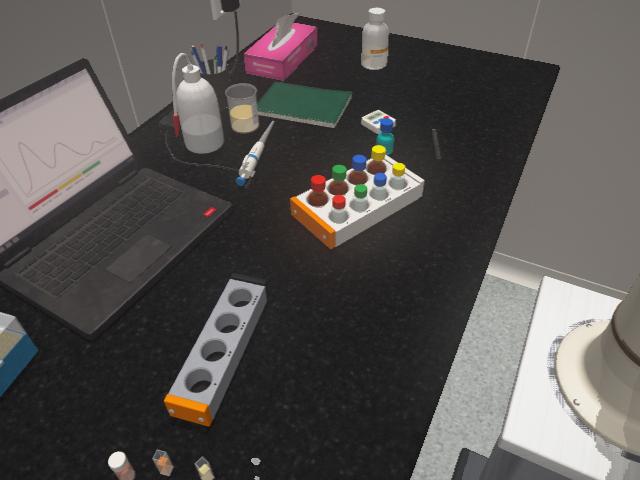

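The top view shows the bench rack at (375,265) with its orange end at the left. Vials from the orange end are red (340,262), green (361,273), blue (382,283) and yellow (403,293). The sampler is at (195,241), also with orange on the left. I'll enlarge both.

```bash
python3 - <<'E'
import cv2,numpy as np
im=cv2.imread("pics/top0.png")
a=cv2.resize(im[210:275,130:260],None,fx=6,fy=6,interpolation=cv2.INTER_CUBIC)[:,:780]
b=cv2.resize(im[205:320,310:445],None,fx=5,fy=5,interpolation=cv2.INTER_CUBIC)
cv2.imwrite("pics/ca.png",a);cv2.imwrite("pics/cb.png",b)
E
```

```text
(no output)
```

View pics/ca.png

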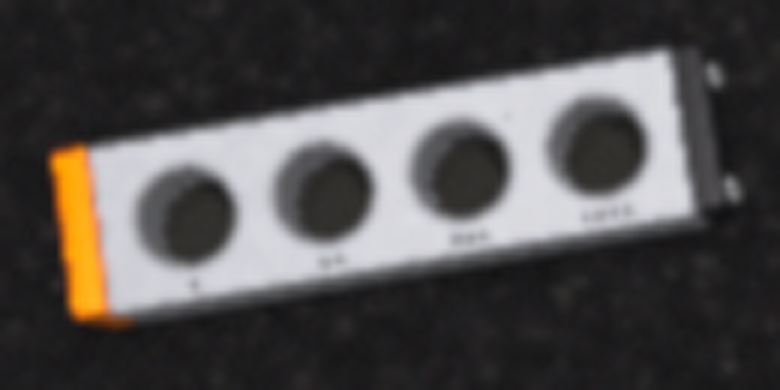

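View pics/cb.png

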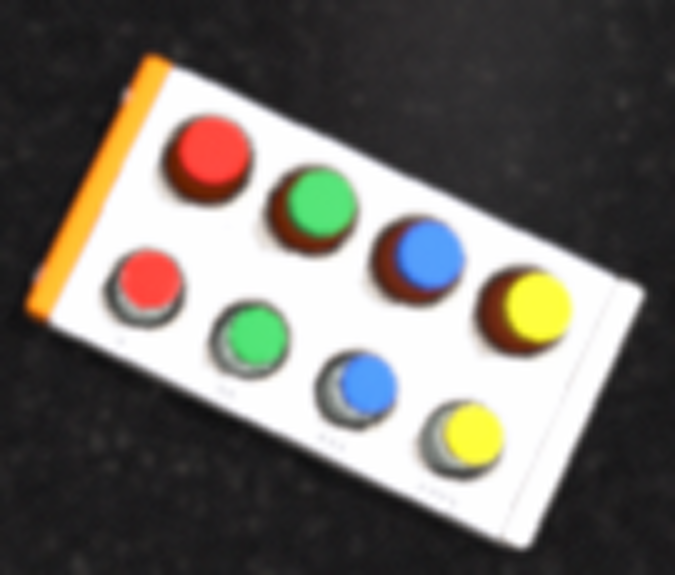

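Sampler pocket rims are at crop (187,215), (324,191), (461,168) and (598,145). Vial caps are at crop (151,279), (258,334), (369,385) and (473,435), over rims at (145,287), (250,339), (356,390) and (461,440). Red, green, blue, yellow is the order from orange.

```bash
cat >h.py <<'E'
import numpy as np
from plant import cams,manip
from scipy.spatial.transform import Rotation as R
def ray(cam,px,z,pose=None):
    m=cams.camera_model(cam)
    d=np.array([(px[0]-m['cx'])/m['fx'],-(px[1]-m['cy'])/m['fy'],-1])
    if pose is None: T=np.linalg.inv(m['camera_from_world'])
    else:
        P=np.eye(4);P[:3,:3]=R.from_euler('xyz',pose[1]).as_matrix();P[:3,3]=pose[0];T=P@m['tool_from_camera']
    o=T[:3,3];w=T[:3,:3]@d
    return o+w*(z-o[2])/w[2]
def fit(p,ys):  # fit row: returns centre, unit dir(+y toward orange)
    p=np.array(p)[:,:2];ys=np.array(ys);c=p.mean(0);v=(ys[:,None]*(p-c)).sum(0);k=np.linalg.norm(v)/(ys**2).sum();u=v/np.linalg.norm(v)
    return c,u,k,p-(c+np.outer(ys,u))
Y=[.075,.025,-.025,-.075]
E
python3 - <<'E'
from h import *
g=lambda c,s,o:((c[0]+.5)/s-.5+o[0],(c[1]+.5)/s-.5+o[1])
np.set_printoptions(precision=4,suppress=True)
for n,pts,s,o,z in(("samp",[(187,215),(324,191),(461,168),(598,145)],6,(130,210),.038),
 ("benchrim",[(145,287),(250,339),(356,390),(461,440)],5,(310,205),.038),
 ("caps",[(151,279),(258,334),(369,385),(473,435)],5,(310,205),.078)):
    p=[ray("top",g(c,s,o),z) for c in pts]
    c,u,k,r=fit(p,Y);print(n,np.array(p)[:,:2].tolist());print(c,u,np.degrees(np.arctan2(-u[0],u[1])),k);print(r)
E
```

```text
samp [[0.5421539957363698, 0.28214351534323356], [0.5516034184578339, 0.23319898538268843], [0.5607085262075152, 0.18413581438910426], [0.5698321690177257, 0.13497276661546284]]
[0.5561 0.2086] [-0.1846  0.9828] 10.637338317979435 0.9983064677971402
[[-0.0001 -0.0002]
 [ 0.0001  0.    ]
 [ 0.      0.0001]
 [-0.0001  0.0001]]
benchrim [[0.5118659215741002, -0.10286419955278872], [0.490101774051859, -0.14824240471565997], [0.46887738538708534, -0.19383058378256499], [0.44817327222735165, -0.23877755694041916]]
[ 0.4798 -0.1709] [0.4241 0.9056] -25.094596337171904 1.0011569018560011
[[ 0.0003  0.0001]
 [-0.0003  0.    ]
 [-0.0003 -0.0003]
 [ 0.0002  0.0001]]
caps [[0.5117041473184032, -0.10379069717614983], [0.4894507591724131, -0.14842816904624323], [0.46898937360095466, -0.1944953768308645], [0.44899365397696356, -0.2374547632648974]]
[ 0.4798 -0.171 ] [0.4228 0.9062] -25.013224921926618 0.9866571767660929
[[ 0.0002 -0.0007]
 [-0.0009 -0.    ]
 [-0.0002 -0.0008]
 [ 0.0009  0.0016]]
```

Request:
arm_command(grip=[0.046, 0.046, 0.046, 0.046, 0.046, 0.046, 0.046, 0.046, 0.046, 0.046, 0.046, 0.046], linear=[[-0.02, -0.013, 0], [-0.03, -0.02, 0], [-0.033, -0.0215, 0], [-0.033, -0.0215, 0], [-0.033, -0.0215, 0], [-0.033, -0.0215, 0], [-0.033, -0.0215, 0], [-0.033, -0.0215, 0], [-0.033, -0.0215, 0], [-0.033, -0.0215, 0], [-0.033, -0.0215, 0], [-0.033, -0.0215, 0]], rot=[[0, 0, 0], [0, 0, 0], [0, 0, 0], [0, 0, 0], [0, 0, 0], [0, 0, 0], [0, 0, 0], [0, 0, 0], [0, 0, 0], [0, 0, 0], [0, 0, 0], [0, 0, 0]], squeeze=30)

```text
time_s: 1.1
tool_pos: [0.4602, 0.3063, 0.2311]
ee_rot: [-3.141, -0.0, 2.919]
contact_force: [0.3, 0.6, 0.6]
finger_gap: 0.0462
grip_force: 0.0
```

```bash
cat >>h.py <<'E'
np.set_printoptions(precision=4,suppress=True)
SC,SU=np.array([.5561,.2086]),np.array([-.1846,.9828])
BC,BU=np.array([.4798,-.1709]),np.array([.4241,.9056])
def go(xyz,yawdeg):
    s=manip.state();p=s['tool_pos'];Rm=R.from_euler('xyz',s['ee_rot'])
    T=R.from_euler('xyz',[np.pi,0,np.radians(yawdeg)])
    print("t",s['time_s'],"pos",p,"rpy",s['ee_rot'],"q",s['joints'],"gap",s['finger_gap'],s['grip_force'],"F",s['contact_force'])
    d=np.array(xyz)-p
    print("shift now",Rm.inv().apply(d),"rotvec",(Rm.inv()*T).as_rotvec(),"shift after rot",T.inv().apply(d))
E
python3 -c "
from h import *
go([.5,.21,.231],100.6)"
```

```text
t 1.1 pos [0.4602 0.3063 0.2311] rpy [-3.1412 -0.0003  2.9188] q [-0.4025  0.3099 -0.2829  1.8019  0.0986  1.044   0.6256] gap 0.04622018204305382 0.0 F [0.283  0.5659 0.6489]
shift now [-0.06   -0.0851  0.0001] rotvec [-0.0005 -0.0001  1.163 ] shift after rot [-0.102   0.0214  0.0001]
```

Request:
arm_command(grip=[0.046, 0.046, 0.046, 0.046, 0.046, 0.046, 0.046, 0.046, 0.046, 0.046, 0.046, 0.046], linear=[[-0.02, -0.0284, 0.02], [-0.02, -0.0284, 0.02], [-0.02, -0.0284, 0.02], [0, 0, 0], [0, 0, 0], [0, 0, 0], [0, 0, 0], [0, 0, 0], [0, 0, 0], [0, 0, 0], [0, 0, 0], [0, 0, 0]], rot=[[0, 0, 0.042], [0, 0, 0], [0, 0, 0], [0, 0, 0.125], [0, 0, 0.125], [0, 0, 0.125], [0, 0, 0.125], [0, 0, 0.125], [0, 0, 0.125], [0, 0, 0.125], [0, 0, 0.125], [0, 0, 0.12]])

```text
time_s: 2.1
tool_pos: [0.496, 0.2106, 0.1709]
ee_rot: [-3.141, 0.0, 1.751]
contact_force: [0.1, -0.7, -0.3]
finger_gap: 0.046
grip_force: 0.0
```

Request:
arm_command(grip=[0.046], linear=[[0, 0, 0]], rot=[[0, 0, 0]])

```text
time_s: 2.18
tool_pos: [0.496, 0.2107, 0.1709]
ee_rot: [-3.141, 0.0, 1.753]
contact_force: [-0.9, 0.1, -0.5]
finger_gap: 0.046
grip_force: 0.0
```

```bash
python3 - <<'E'
from h import *
import cv2
s=manip.state();f=cams.grab_frame("wrist")[:,:,::-1].copy()
go([.49,-.1,.2],64.9)
cv2.imwrite("pics/w1.png",f)
m=cams.camera_model("wrist");print(np.array(s['tool_pos']).tolist(),np.array(s['ee_rot']).tolist())
# predicted pocket rims
P=np.eye(4);P[:3,:3]=R.from_euler('xyz',s['ee_rot']).as_matrix();P[:3,3]=s['tool_pos'];W=np.linalg.inv(P@m['tool_from_camera'])
for y in Y:
    c=W@np.r_[SC+y*SU,.038,1];print(m['cx']-m['fx']*c[0]/c[2],m['cy']+m['fy']*c[1]/c[2])
E
```

```text
t 2.2333 pos [0.496  0.2107 0.171 ] rpy [-3.1409  0.0004  1.7593] q [-0.4417  0.3427 -0.012   1.8989  0.0054  0.9007 -0.2678] gap 0.04578281323870208 0.0 F [-0.2877  0.222   0.7317]
shift now [-0.3041 -0.0642 -0.0289] rotvec [-0.0006  0.0006  0.6266] shift after rot [-0.2839  0.1263 -0.029 ]
[0.49599822851416464, 0.21065045924525558, 0.17091003943713146] [-3.1407819380943827, 0.000307682694117295, 1.7527948836376024]
394.40454463155237 158.91947767613834
390.9932938656595 220.23655804120142
387.90415533274097 275.76368538571074
385.0935621050179 326.28397329327174
```

View pics/w1.png

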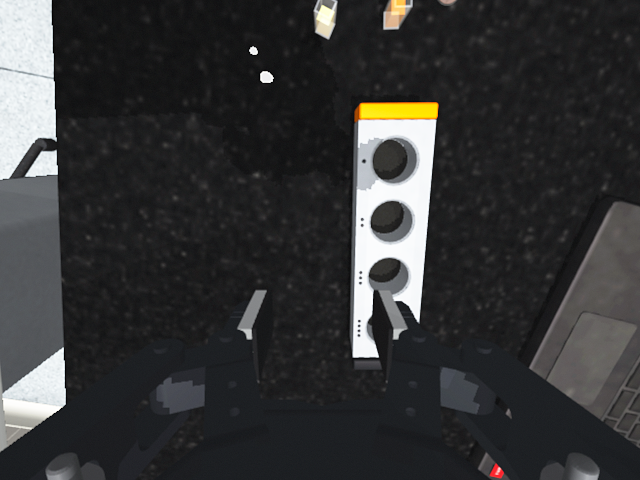

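The wrist view shows the pocket rims at (394,160), (391,221) and (388,275). They match the top-view estimate to within 1 px, so I can go on to the red vial.

```bash
python3 -c "
from h import *
go([.5117,-.1035,.16],64.9)"
```

```text
t 2.2333 pos [0.496  0.2107 0.171 ] rpy [-3.1409  0.0004  1.7593] q [-0.4417  0.3427 -0.012   1.8989  0.0054  0.9007 -0.2678] gap 0.04578281323870208 0.0 F [-0.2877  0.222   0.7317]
shift now [-0.3116 -0.0435  0.0111] rotvec [-0.0006  0.0006  0.6266] shift after rot [-0.2779  0.1475  0.011 ]
```

Request:
arm_command(grip=[0.044, 0.044, 0.044, 0.044, 0.044, 0.044, 0.044, 0.044, 0.044, 0.044, 0.044, 0.044], linear=[[-0.02, -0.0028, 0], [-0.036, -0.0051, 0], [-0.036, -0.0051, 0], [-0.036, -0.0051, 0], [-0.036, -0.0051, 0], [-0.036, -0.0051, 0], [-0.036, -0.0051, 0], [-0.036, -0.0051, 0], [-0.036, -0.0051, 0], [-0.0036, 0, 0], [0, 0, 0], [0, 0, 0]], rot=[[0, 0, 0], [0, 0, 0], [0, 0, 0], [0, 0, 0], [0, 0, 0], [0, 0, 0], [0, 0, 0.09], [0, 0, 0.11], [0, 0, 0.11], [0, 0, 0.11], [0, 0, 0.11], [0, 0, 0.0966]])

```text
time_s: 3.23
tool_pos: [0.4991, -0.1046, 0.1711]
ee_rot: [-3.141, 0.0, 1.126]
contact_force: [0.7, 0.7, -0.5]
finger_gap: 0.0436
grip_force: 0.0
```

Request:
arm_command(grip=[0.044], linear=[[0, 0, 0]], rot=[[0, 0, 0]])

```text
time_s: 3.32
tool_pos: [0.4993, -0.1036, 0.1711]
ee_rot: [-3.141, 0.0, 1.13]
contact_force: [0.8, 0.1, 0.2]
finger_gap: 0.0438
grip_force: 0.0
```

```bash
python3 - <<'E'
from h import *
import cv2
s=manip.state();f=cams.grab_frame("wrist")[:,:,::-1].copy()
go([.5117,-.1035,.16],64.9)
cv2.imwrite("pics/w2.png",f)
print(np.array(s['tool_pos']).tolist(),np.array(s['ee_rot']).tolist())
m=cams.camera_model("wrist")
P=np.eye(4);P[:3,:3]=R.from_euler('xyz',s['ee_rot']).as_matrix();P[:3,3]=s['tool_pos'];W=np.linalg.inv(P@m['tool_from_camera'])
for x,y in((.5117,-.1038),(.4895,-.1484),(.469,-.1945)):
    c=W@np.r_[x,y,.078,1];print(m['cx']-m['fx']*c[0]/c[2],m['cy']+m['fy']*c[1]/c[2])
E
```

```text
t 3.3667 pos [ 0.4994 -0.1032  0.1711] rpy [-3.1412  0.0002  1.135 ] q [-0.0578  0.2987  0.246   1.9748 -0.093   0.8792 -0.1986] gap 0.043907562966959225 0.0 F [-0.0925  0.3138  0.3901]
shift now [0.005  0.0113 0.0111] rotvec [-0.0004  0.0002  0.0023] shift after rot [0.005  0.0113 0.0111]
[0.49929061364081945, -0.10358906145232294, 0.17112175453520795] [-3.141208649713489, 0.0002105432724217593, 1.1298151125212383]
335.6585756273836 241.41659196973382
333.54217548367484 303.3138760438552
334.2959051698201 359.58311906834945
```

View pics/w2.png

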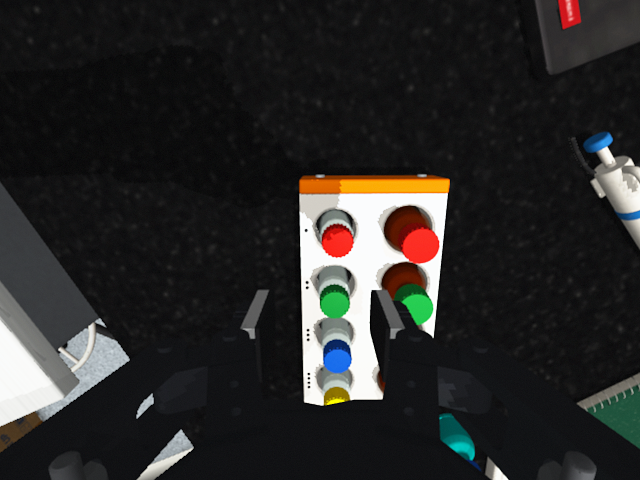

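Caps are seen at red (338,240), green (334,302) and blue (337,357), about 1 mm off the estimate along tool +y and +x. Descending on red with the fingertips kept just above the vial shoulder.

Request:
arm_command(grip=[0.044, 0.044, 0.044, 0.044, 0.044, 0.044, 0.044, 0.044, 0.01, 0.01, 0.01, 0.01], linear=[[0.0055, 0.0123, 0], [0, 0, 0.02], [0, 0, 0.025], [0, 0, 0.025], [0, 0, 0.02], [0, 0, 0.0146], [0, 0, 0.007], [0, 0, 0], [0, 0, 0], [0, 0, 0], [0, 0, 0], [0, 0, 0]], rot=[[0, 0, 0], [0, 0, 0], [0, 0, 0], [0, 0, 0], [0, 0, 0], [0, 0, 0], [0, 0, 0], [0, 0, 0], [0, 0, 0], [0, 0, 0], [0, 0, 0], [0, 0, 0]], squeeze=30)

```text
time_s: 4.37
tool_pos: [0.5138, -0.1035, 0.0607]
ee_rot: [3.14, -0.001, 1.131]
contact_force: [-0.4, -0.7, -0.5]
finger_gap: 0.0224
grip_force: 30.4
```

Request:
arm_command(grip=[0.01, 0.01, 0.01, 0.01, 0.01, 0.01, 0.01], linear=[[0, 0, -0.01], [0, 0, -0.02], [0, 0, -0.025], [0, 0, -0.025], [0, 0, -0.02], [0, 0, -0.01], [0, 0, 0]], rot=[[0, 0, 0], [0, 0, 0], [0, 0, 0], [0, 0, 0], [0, 0, 0], [0, 0, 0], [0, 0, 0]])

```text
time_s: 4.95
tool_pos: [0.515, -0.1038, 0.1729]
ee_rot: [3.136, -0.002, 1.13]
contact_force: [0.7, 0.2, -0.3]
finger_gap: 0.0229
grip_force: 30.4
```

```bash
python3 - <<'E'
from h import *
import cv2
f=cams.grab_frame("wrist")[:,:,::-1].copy();cv2.imwrite("pics/w3.png",f)
go([.5423,.2823,.17],100.64)
E
```

```text
t 5.0 pos [ 0.5139 -0.1035  0.1711] rpy [ 3.1387 -0.0013  1.1304] q [-0.0598  0.321   0.2479  1.9444 -0.1008  0.8848 -0.2007] gap 0.022640376242434194 30.411091446876526 F [ 0.016   0.1106 -0.7058]
shift now [ 0.3611 -0.1388  0.0011] rotvec [ 0.0032 -0.0003 -0.6261] shift after rot [0.374  0.0991 0.0011]
```

View pics/w3.png

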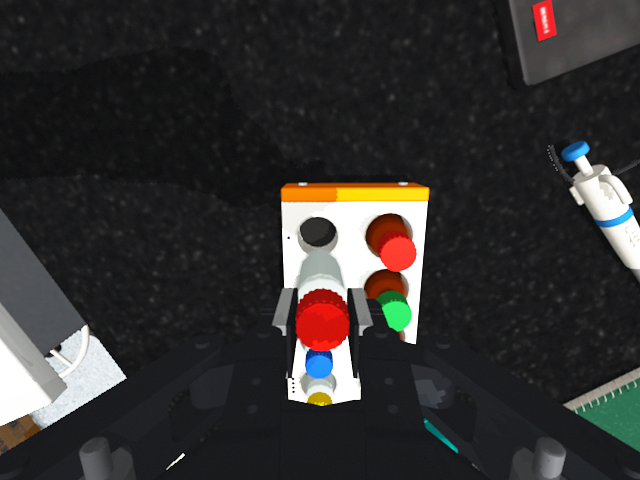

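Red is held upright and its bench pocket is empty at (318,234). The cap top centre is near (322,325), so it sits about 1 mm back in the grip. Carrying it to sampler pocket 1.

Request:
arm_command(grip=[0.01, 0.01, 0.01, 0.01, 0.01, 0.01, 0.01, 0.01, 0.01, 0.01, 0.01, 0.01], linear=[[0.015, -0.0058, 0], [0.0346, -0.0133, 0], [0.0346, -0.0133, 0], [0.0346, -0.0133, 0], [0.0346, -0.0133, 0], [0.0346, -0.0133, 0], [0.0346, -0.0133, 0], [0.0346, -0.0133, 0], [0.0346, -0.0133, 0], [0.0346, -0.0133, 0], [0.0346, -0.0133, 0], [0, 0, 0]], rot=[[0, 0, 0], [0, 0, 0], [0, 0, 0], [0, 0, 0], [0, 0, 0], [0, 0, 0], [0, 0, 0], [0, 0, 0], [0, 0, 0], [0, 0, 0], [0, 0, -0.106], [0, 0, -0.106]])

```text
time_s: 6.0
tool_pos: [0.5383, 0.2928, 0.1677]
ee_rot: [-3.138, -0.004, 1.358]
contact_force: [-1.5, 1.9, 0.5]
finger_gap: 0.0226
grip_force: 30.4
```

Request:
arm_command(grip=[0.01, 0.01, 0.01, 0.01, 0.01, 0.01], linear=[[0, 0, 0], [0, 0, 0], [0, 0, 0], [0, 0, 0], [0, 0, 0], [0, 0, 0]], rot=[[0, 0, -0.1035], [0, 0, -0.1035], [0, 0, -0.1035], [0, 0, -0.1035], [0, 0, 0], [0, 0, 0]])

```text
time_s: 6.5
tool_pos: [0.5405, 0.2817, 0.168]
ee_rot: [-3.139, 0.0, 1.753]
contact_force: [-0.8, -0.9, -0.2]
finger_gap: 0.0225
grip_force: 30.4
```

```bash
python3 -c "
from h import *
go([.5421,.2833,.0625],100.64)"
```

```text
t 6.5 pos [0.5405 0.2817 0.168 ] rpy [-3.1388  0.0005  1.7531] q [-0.5004  0.463  -0.0312  1.7231  0.0164  0.9585 -0.3555] gap 0.022531783747299087 30.378373861312866 F [-0.7846 -0.8875 -0.1665]
shift now [0.0014 0.0021 0.1055] rotvec [-0.0028  0.0005 -0.0034] shift after rot [0.0013 0.0019 0.1055]
```

Request:
arm_command(grip=[0.01, 0.01, 0.01, 0.01, 0.01, 0.01, 0.01, 0.01, 0.01, 0.01], linear=[[0.0014, 0.002, 0.01], [0, 0, 0.02], [0, 0, 0.015], [0, 0, 0.015], [0, 0, 0.012], [0, 0, 0.012], [0, 0, 0.01], [0, 0, 0.008], [0, 0, 0.0035], [0, 0, 0]], rot=[[0, 0, 0], [0, 0, 0], [0, 0, 0], [0, 0, 0], [0, 0, 0], [0, 0, 0], [0, 0, 0], [0, 0, 0], [0, 0, 0], [0, 0, 0]])

```text
time_s: 7.33
tool_pos: [0.5426, 0.2838, 0.0632]
ee_rot: [-3.14, 0.0, 1.756]
contact_force: [0.4, -0.5, -0.1]
finger_gap: 0.0229
grip_force: 30.4
```

Request:
arm_command(grip=[0.01, 0.01, 0.044, 0.044, 0.044], linear=[[0, 0, 0.002], [0, 0, 0], [0, 0, 0], [0, 0, 0], [0, 0, 0]], rot=[[0, 0, 0], [0, 0, 0], [0, 0, 0], [0, 0, 0], [0, 0, 0]])

```text
time_s: 7.75
tool_pos: [0.5435, 0.2842, 0.0628]
ee_rot: [3.141, -0.0, 1.756]
contact_force: [1.4, -0.6, 0.1]
finger_gap: 0.044
grip_force: 0.0
```

Request:
arm_command(grip=[0.044, 0.044, 0.044, 0.044, 0.044, 0.044], linear=[[0, 0, -0.01], [0, 0, -0.025], [0, 0, -0.03], [0, 0, -0.03], [0, 0, -0.015], [0, 0, 0]], rot=[[0, 0, 0], [0, 0, 0], [0, 0, 0], [0, 0, 0], [0, 0, 0], [0, 0, 0]])

```text
time_s: 8.25
tool_pos: [0.5461, 0.2856, 0.1781]
ee_rot: [3.133, -0.003, 1.756]
contact_force: [0.2, 0.6, -0.3]
finger_gap: 0.0439
grip_force: 0.0
```

```bash
python3 - <<'E'
from h import *
import cv2
f=cams.grab_frame("wrist")[:,:,::-1].copy();cv2.imwrite("pics/w4.png",f)
go([.4907,-.1483,.171],64.9)
E
```

```text
t 8.3 pos [0.5448 0.2849 0.1756] rpy [ 3.1361 -0.0019  1.7561] q [-0.5018  0.458  -0.0311  1.7114  0.0168  0.9666 -0.3539] gap 0.043981276559390145 0.0 F [-0.6278 -0.1016 -0.572 ]
shift now [-0.4158 -0.1331  0.0031] rotvec [ 0.0047 -0.0036  0.6234] shift after rot [-0.4153  0.1347  0.0046]
```

View pics/w4.png

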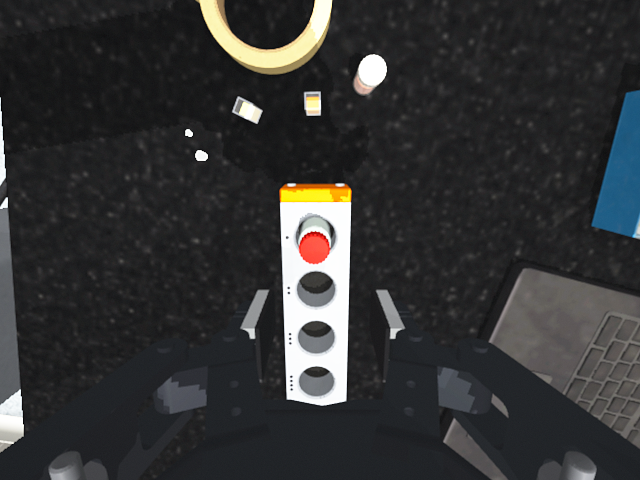

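Red stands centred in sampler pocket 1 at (315,245), with the other three pockets free. Next is green.

Request:
arm_command(grip=[0.044, 0.044, 0.044, 0.044, 0.044, 0.044, 0.044, 0.044, 0.044, 0.044, 0.044, 0.044], linear=[[-0.0154, -0.005, 0], [-0.0364, -0.01165, 0], [-0.0364, -0.01165, 0], [-0.0364, -0.01165, 0], [-0.0364, -0.01165, 0], [-0.0364, -0.01165, 0], [-0.0364, -0.01165, 0], [-0.0364, -0.01165, 0], [-0.0364, -0.01165, 0], [-0.0364, -0.01165, 0], [-0.0364, -0.01165, 0], [-0.0364, -0.01165, 0]], rot=[[0, 0, 0], [0, 0, 0], [0, 0, 0], [0, 0, 0], [0, 0, 0], [0, 0, 0], [0, 0, 0], [0, 0, 0], [0, 0, 0], [0, 0, 0], [0, 0, 0], [0, 0, 0.104]])

```text
time_s: 9.3
tool_pos: [0.4861, -0.1516, 0.1709]
ee_rot: [-3.139, -0.001, 1.652]
contact_force: [0.7, 0.6, 0.4]
finger_gap: 0.0438
grip_force: 0.0
```

Request:
arm_command(grip=[0.044, 0.044, 0.044, 0.044, 0.044, 0.044, 0.044], linear=[[0, 0, 0], [0, 0, 0], [0, 0, 0], [0, 0, 0], [0, 0, 0], [0, 0, 0], [0, 0, 0]], rot=[[0, 0, 0.104], [0, 0, 0.104], [0, 0, 0.104], [0, 0, 0.104], [0, 0, 0.104], [0, 0, 0], [0, 0, 0]])

```text
time_s: 9.88
tool_pos: [0.4873, -0.1496, 0.1712]
ee_rot: [-3.139, 0.001, 1.135]
contact_force: [1.0, -0.6, 0.2]
finger_gap: 0.0437
grip_force: 0.0
```

```bash
python3 -c "
from h import *
go([.4907,-.1485,.0595],64.9)"
```

```text
t 9.8833 pos [ 0.4873 -0.1496  0.1712] rpy [-3.1392  0.0009  1.1346] q [ 0.0316  0.2999  0.2513  1.9736 -0.0947  0.8817 -0.1036] gap 0.04374217801622405 0.0 F [ 0.9609 -0.5705  0.2132]
shift now [0.0025 0.0029 0.1116] rotvec [-0.0024  0.0009  0.0019] shift after rot [0.0024 0.0026 0.1117]
```

Request:
arm_command(grip=[0.044, 0.044, 0.044, 0.044, 0.044, 0.044, 0.044, 0.044, 0.01, 0.01, 0.01, 0.01], linear=[[0.0014, 0.0027, 0.01], [0, 0, 0.02], [0, 0, 0.025], [0, 0, 0.025], [0, 0, 0.017], [0, 0, 0.01], [0, 0, 0.0045], [0, 0, 0], [0, 0, 0], [0, 0, 0], [0, 0, 0], [0, 0, 0]], rot=[[0, 0, 0], [0, 0, 0], [0, 0, 0], [0, 0, 0], [0, 0, 0], [0, 0, 0], [0, 0, 0], [0, 0, 0], [0, 0, 0], [0, 0, 0], [0, 0, 0], [0, 0, 0]])

```text
time_s: 10.88
tool_pos: [0.4927, -0.1493, 0.0616]
ee_rot: [3.14, -0.001, 1.132]
contact_force: [0.5, -0.7, -0.1]
finger_gap: 0.0228
grip_force: 29.8
```

Request:
arm_command(grip=[0.01, 0.01, 0.01, 0.01, 0.01, 0.01, 0.01], linear=[[0, 0, -0.01], [0, 0, -0.02], [0, 0, -0.025], [0, 0, -0.025], [0, 0, -0.02], [0, 0, -0.01], [0, 0, 0]], rot=[[0, 0, 0], [0, 0, 0], [0, 0, 0], [0, 0, 0], [0, 0, 0], [0, 0, 0], [0, 0, 0]])

```text
time_s: 11.47
tool_pos: [0.4939, -0.1496, 0.1738]
ee_rot: [3.136, -0.002, 1.132]
contact_force: [0.8, -0.4, -0.6]
finger_gap: 0.0229
grip_force: 29.8
```

```bash
python3 -c "
from h import *
go(np.r_[SC+.026*SU,.17],100.64)"
```

```text
t 11.4667 pos [ 0.4939 -0.1496  0.1738] rpy [ 3.1361 -0.0016  1.1322] q [ 0.0274  0.302   0.254   1.9636 -0.0979  0.8817 -0.1062] gap 0.022855037728065238 29.82072204351425 F [ 0.8419 -0.4361 -0.6349]
shift now [ 0.3718 -0.111   0.0038] rotvec [ 0.0059  0.0001 -0.6243] shift after rot [0.3666 0.1273 0.0038]
```

Request:
arm_command(grip=[0.01, 0.01, 0.01, 0.01, 0.01, 0.01, 0.01, 0.01, 0.01, 0.01, 0.01, 0.01], linear=[[0.0168, -0.005, 0], [0.0355, -0.0106, 0], [0.0355, -0.0106, 0], [0.0355, -0.0106, 0], [0.0355, -0.0106, 0], [0.0355, -0.0106, 0], [0.0355, -0.0106, 0], [0.0355, -0.0106, 0], [0.0355, -0.0106, 0], [0.0355, -0.0106, 0], [0.0355, -0.0106, 0], [0, 0, 0]], rot=[[0, 0, 0], [0, 0, 0], [0, 0, 0], [0, 0, 0], [0, 0, 0], [0, 0, 0], [0, 0, 0], [0, 0, 0], [0, 0, 0], [0, 0, 0], [0, 0, -0.104], [0, 0, -0.104]])

```text
time_s: 12.47
tool_pos: [0.5475, 0.2453, 0.1693]
ee_rot: [-3.139, -0.005, 1.356]
contact_force: [0.3, 2.3, 0.3]
finger_gap: 0.0228
grip_force: 29.9
```

Request:
arm_command(grip=[0.01, 0.01, 0.01, 0.01, 0.01, 0.01], linear=[[0, 0, 0], [0, 0, 0], [0, 0, 0], [0, 0, 0], [0, 0, 0], [0, 0, 0]], rot=[[0, 0, -0.104], [0, 0, -0.104], [0, 0, -0.104], [0, 0, -0.104], [0, 0, 0], [0, 0, 0]])

```text
time_s: 12.97
tool_pos: [0.5486, 0.2342, 0.1694]
ee_rot: [-3.139, 0.0, 1.753]
contact_force: [0.2, -0.8, -0.2]
finger_gap: 0.0226
grip_force: 29.8
```

```bash
python3 - <<'E'
from h import *
import cv2
f=cams.grab_frame("wrist")[:,:,::-1].copy();cv2.imwrite("pics/w5.png",f)
go(np.r_[SC+.026*SU,.0625],100.64)
E
```

```text
t 13.0167 pos [0.5488 0.2343 0.1697] rpy [-3.1399  0.0002  1.7528] q [-0.4208  0.4396 -0.0355  1.7557  0.0183  0.9483 -0.2816] gap 0.02285278330588046 29.82576012611389 F [-0.3904  0.0098 -0.0793]
shift now [-0.0006  0.0027  0.1072] rotvec [-0.0017  0.0002 -0.0037] shift after rot [-0.0006  0.0025  0.1072]
```

View pics/w5.png

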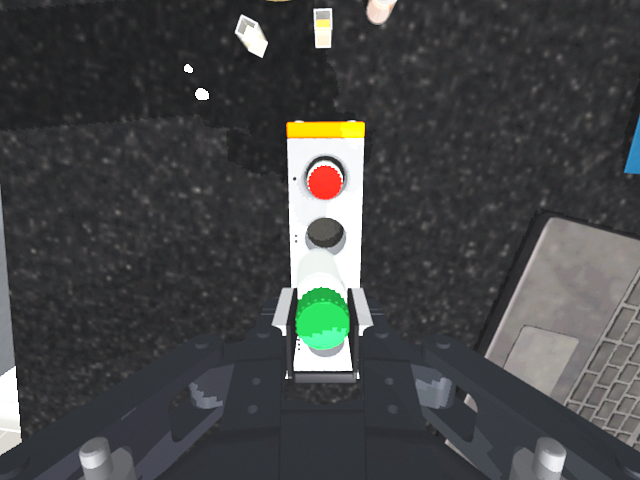

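Green is upright in the grip and lined up behind pocket 2 (325,233), with red standing in pocket 1. Lowering and releasing.

Request:
arm_command(grip=[0.01, 0.01, 0.01, 0.01, 0.01, 0.01, 0.01, 0.01, 0.01, 0.01, 0.01, 0.01], linear=[[-0.0006, 0.0025, 0.01], [0, 0, 0.02], [0, 0, 0.018], [0, 0, 0.015], [0, 0, 0.012], [0, 0, 0.012], [0, 0, 0.01], [0, 0, 0.007], [0, 0, 0.003], [0, 0, 0.002], [0, 0, 0], [0, 0, 0]], rot=[[0, 0, 0], [0, 0, 0], [0, 0, 0], [0, 0, 0], [0, 0, 0], [0, 0, 0], [0, 0, 0], [0, 0, 0], [0, 0, 0], [0, 0, 0], [0, 0, 0], [0, 0, 0]])

```text
time_s: 14.02
tool_pos: [0.5525, 0.2348, 0.0623]
ee_rot: [3.14, -0.0, 1.756]
contact_force: [0.6, -0.2, -0.9]
finger_gap: 0.023
grip_force: 30.1
```

Request:
arm_command(grip=[0.044, 0.044, 0.044, 0.044, 0.044, 0.044, 0.044, 0.044, 0.044], linear=[[0, 0, 0], [0, 0, 0], [0, 0, 0], [0, 0, -0.01], [0, 0, -0.025], [0, 0, -0.03], [0, 0, -0.03], [0, 0, -0.015], [0, 0, 0]], rot=[[0, 0, 0], [0, 0, 0], [0, 0, 0], [0, 0, 0], [0, 0, 0], [0, 0, 0], [0, 0, 0], [0, 0, 0], [0, 0, 0]])

```text
time_s: 14.77
tool_pos: [0.5549, 0.2358, 0.1774]
ee_rot: [3.133, -0.002, 1.756]
contact_force: [0.2, 0.2, 0.4]
finger_gap: 0.0442
grip_force: 0.0
```

```bash
python3 - <<'E'
from h import *
go([.4695,-.1945,.171],64.9)
E
```

```text
t 14.7667 pos [0.5549 0.2358 0.1774] rpy [ 3.1329 -0.0022  1.7561] q [-0.419   0.4348 -0.0354  1.7433  0.0185  0.9549 -0.2764] gap 0.04416447707735827 0.0 F [0.2394 0.1572 0.4172]
shift now [-0.4072 -0.1633  0.004 ] rotvec [ 0.0077 -0.0048  0.6234] shift after rot [-0.4259  0.1052  0.0064]
```

Request:
arm_command(grip=[0.044, 0.044, 0.044, 0.044, 0.044, 0.044, 0.044, 0.044, 0.044, 0.044, 0.044, 0.044], linear=[[-0.0156, -0.006, 0], [-0.0356, -0.0143, 0], [-0.0356, -0.0143, 0], [-0.0356, -0.0143, 0], [-0.0356, -0.0143, 0], [-0.0356, -0.0143, 0], [-0.0356, -0.0143, 0], [-0.0356, -0.0143, 0], [-0.0356, -0.0143, 0], [-0.0356, -0.0143, 0], [-0.0356, -0.0143, 0], [-0.0356, -0.0143, 0]], rot=[[0, 0, 0], [0, 0, 0], [0, 0, 0], [0, 0, 0], [0, 0, 0], [0, 0, 0], [0, 0, 0], [0, 0, 0], [0, 0, 0], [0, 0, 0], [0, 0, 0], [0, 0, 0.104]])

```text
time_s: 15.77
tool_pos: [0.4641, -0.1979, 0.171]
ee_rot: [-3.14, -0.001, 1.652]
contact_force: [0.8, 0.7, -0.2]
finger_gap: 0.0436
grip_force: 0.0
```

Request:
arm_command(grip=[0.044, 0.044, 0.044, 0.044, 0.044, 0.044, 0.044], linear=[[0, 0, 0], [0, 0, 0], [0, 0, 0], [0, 0, 0], [0, 0, 0], [0, 0, 0], [0, 0, 0]], rot=[[0, 0, 0.104], [0, 0, 0.104], [0, 0, 0.104], [0, 0, 0.104], [0, 0, 0.104], [0, 0, 0], [0, 0, 0]])

```text
time_s: 16.35
tool_pos: [0.4653, -0.196, 0.171]
ee_rot: [-3.14, 0.0, 1.135]
contact_force: [-0.5, -0.1, 0.7]
finger_gap: 0.0442
grip_force: 0.0
```

```bash
python3 -c "
from h import *
go([.4698,-.1950,.0595],64.9)"
```

```text
t 16.35 pos [ 0.4653 -0.196   0.171 ] rpy [-3.1399  0.0005  1.1347] q [ 0.1248  0.2916  0.2586  1.9859 -0.0953  0.8772 -0.002 ] gap 0.04421971519301637 0.0 F [-0.4954 -0.0939  0.6654]
shift now [0.0029 0.0039 0.1115] rotvec [-0.0017  0.0005  0.002 ] shift after rot [0.0028 0.0037 0.1115]
```

Request:
arm_command(grip=[0.044, 0.044, 0.044, 0.044, 0.044, 0.044, 0.044, 0.044, 0.01, 0.01, 0.01, 0.01], linear=[[0.0025, 0.003, 0.01], [0, 0, 0.02], [0, 0, 0.025], [0, 0, 0.025], [0, 0, 0.017], [0, 0, 0.01], [0, 0, 0.0045], [0, 0, 0], [0, 0, 0], [0, 0, 0], [0, 0, 0], [0, 0, 0]], rot=[[0, 0, 0], [0, 0, 0], [0, 0, 0], [0, 0, 0], [0, 0, 0], [0, 0, 0], [0, 0, 0], [0, 0, 0], [0, 0, 0], [0, 0, 0], [0, 0, 0], [0, 0, 0]])

```text
time_s: 17.35
tool_pos: [0.4711, -0.1951, 0.0611]
ee_rot: [3.14, -0.0, 1.132]
contact_force: [1.0, 0.6, 1.8]
finger_gap: 0.0225
grip_force: 29.8
```

Request:
arm_command(grip=[0.01, 0.01, 0.01, 0.01, 0.01, 0.01, 0.01], linear=[[0, 0, -0.01], [0, 0, -0.02], [0, 0, -0.025], [0, 0, -0.025], [0, 0, -0.02], [0, 0, -0.01], [0, 0, 0]], rot=[[0, 0, 0], [0, 0, 0], [0, 0, 0], [0, 0, 0], [0, 0, 0], [0, 0, 0], [0, 0, 0]])

```text
time_s: 17.93
tool_pos: [0.4721, -0.1954, 0.1732]
ee_rot: [3.136, -0.001, 1.132]
contact_force: [0.2, -0.4, 0.5]
finger_gap: 0.0227
grip_force: 29.7
```

```bash
python3 -c "
from h import *
go(np.r_[SC-.024*SU,.17],100.64)"
```

```text
t 17.9333 pos [ 0.4721 -0.1954  0.1732] rpy [ 3.1361 -0.0011  1.1323] q [ 0.1185  0.2946  0.2609  1.976  -0.0985  0.8772 -0.0072] gap 0.022717624353899755 29.720262587070465 F [ 0.1783 -0.3549  0.4571]
shift now [ 0.382  -0.0815  0.0032] rotvec [ 0.0057  0.0006 -0.6242] shift after rot [0.3576 0.1571 0.0032]
```

Request:
arm_command(grip=[0.01, 0.01, 0.01, 0.01, 0.01, 0.01, 0.01, 0.01, 0.01, 0.01, 0.01, 0.01], linear=[[0.018, -0.0045, 0], [0.0364, -0.0077, 0], [0.0364, -0.0077, 0], [0.0364, -0.0077, 0], [0.0364, -0.0077, 0], [0.0364, -0.0077, 0], [0.0364, -0.0077, 0], [0.0364, -0.0077, 0], [0.0364, -0.0077, 0], [0.0364, -0.0077, 0], [0.0364, -0.0077, 0], [0, 0, 0]], rot=[[0, 0, 0], [0, 0, 0], [0, 0, 0], [0, 0, 0], [0, 0, 0], [0, 0, 0], [0, 0, 0], [0, 0, 0], [0, 0, 0], [0, 0, 0], [0, 0, -0.104], [0, 0, -0.104]])

```text
time_s: 18.93
tool_pos: [0.5578, 0.1963, 0.1688]
ee_rot: [-3.14, -0.005, 1.356]
contact_force: [0.6, 1.5, -0.4]
finger_gap: 0.023
grip_force: 29.7
```

Request:
arm_command(grip=[0.01, 0.01, 0.01, 0.01, 0.01, 0.01], linear=[[0, 0, 0], [0, 0, 0], [0, 0, 0], [0, 0, 0], [0, 0, 0], [0, 0, 0]], rot=[[0, 0, -0.104], [0, 0, -0.104], [0, 0, -0.104], [0, 0, -0.104], [0, 0, 0], [0, 0, 0]])

```text
time_s: 19.43
tool_pos: [0.5579, 0.1853, 0.169]
ee_rot: [-3.139, -0.0, 1.753]
contact_force: [0.3, 0.2, -0.6]
finger_gap: 0.0228
grip_force: 29.7
```

```bash
python3 - <<'E'
from h import *
import cv2
f=cams.grab_frame("wrist")[:,:,::-1].copy();cv2.imwrite("pics/w6.png",f)
go(np.r_[SC-.024*SU,.0625],100.64)
E
```

```text
t 19.4833 pos [0.5581 0.1853 0.1692] rpy [-3.1399  0.      1.7528] q [-0.3379  0.4261 -0.036   1.7781  0.0181  0.9394 -0.1994] gap 0.023010565200070054 29.708833694458008 F [-0.4066  0.3009 -1.3043]
shift now [-0.0007  0.0025  0.1067] rotvec [-0.0017  0.     -0.0037] shift after rot [-0.0007  0.0023  0.1067]
```

View pics/w6.png

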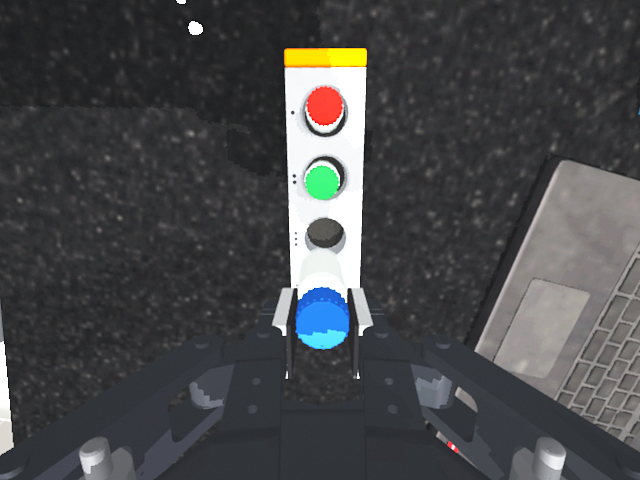

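Red (325,106) and green (322,181) stand in pockets 1 and 2. Blue is upright in the grip behind pocket 3 (325,234).

Request:
arm_command(grip=[0.01, 0.01, 0.01, 0.01, 0.01, 0.01, 0.01, 0.01, 0.01, 0.01, 0.01, 0.01], linear=[[0, 0.0025, 0.01], [0, 0, 0.02], [0, 0, 0.018], [0, 0, 0.015], [0, 0, 0.012], [0, 0, 0.012], [0, 0, 0.01], [0, 0, 0.007], [0, 0, 0.003], [0, 0, 0.0015], [0, 0, 0], [0, 0, 0]], rot=[[0, 0, 0], [0, 0, 0], [0, 0, 0], [0, 0, 0], [0, 0, 0], [0, 0, 0], [0, 0, 0], [0, 0, 0], [0, 0, 0], [0, 0, 0], [0, 0, 0], [0, 0, 0]])

```text
time_s: 20.48
tool_pos: [0.5617, 0.1862, 0.0623]
ee_rot: [3.14, -0.0, 1.756]
contact_force: [0.2, -0.2, -0.5]
finger_gap: 0.0228
grip_force: 29.8
```

Request:
arm_command(grip=[0.044, 0.044, 0.044, 0.044, 0.044, 0.044, 0.044, 0.044, 0.044], linear=[[0, 0, 0], [0, 0, 0], [0, 0, 0], [0, 0, -0.01], [0, 0, -0.025], [0, 0, -0.03], [0, 0, -0.03], [0, 0, -0.015], [0, 0, 0]], rot=[[0, 0, 0], [0, 0, 0], [0, 0, 0], [0, 0, 0], [0, 0, 0], [0, 0, 0], [0, 0, 0], [0, 0, 0], [0, 0, 0]])

```text
time_s: 21.23
tool_pos: [0.5642, 0.1872, 0.1773]
ee_rot: [3.133, -0.002, 1.756]
contact_force: [0.4, 0.1, 0.6]
finger_gap: 0.0441
grip_force: 0.0
```

```bash
python3 - <<'E'
from h import *
go([.4502,-.2382,.171],64.9)
E
```

```text
t 21.2333 pos [0.5642 0.1872 0.1773] rpy [ 3.1328 -0.0015  1.7561] q [-0.3373  0.4208 -0.0362  1.7649  0.0183  0.9473 -0.1956] gap 0.044082468799344465 0.0 F [0.3602 0.0954 0.6379]
shift now [-0.3971 -0.1905  0.0041] rotvec [ 0.008  -0.0042  0.6233] shift after rot [-0.4336  0.0772  0.0063]
```

Request:
arm_command(grip=[0.044, 0.044, 0.044, 0.044, 0.044, 0.044, 0.044, 0.044, 0.044, 0.044, 0.044, 0.044], linear=[[-0.0154, -0.005, 0], [-0.0347, -0.0166, 0], [-0.0347, -0.0166, 0], [-0.0347, -0.0166, 0], [-0.0347, -0.0166, 0], [-0.0347, -0.0166, 0], [-0.0347, -0.0166, 0], [-0.0347, -0.0166, 0], [-0.0347, -0.0166, 0], [-0.0347, -0.0166, 0], [-0.0347, -0.0166, 0], [-0.0347, -0.0166, 0]], rot=[[0, 0, 0], [0, 0, 0], [0, 0, 0], [0, 0, 0], [0, 0, 0], [0, 0, 0], [0, 0, 0], [0, 0, 0], [0, 0, 0], [0, 0, 0], [0, 0, 0], [0, 0, 0.104]])

```text
time_s: 22.23
tool_pos: [0.4489, -0.2403, 0.1718]
ee_rot: [3.142, -0.0, 1.653]
contact_force: [0.9, 0.3, -0.5]
finger_gap: 0.044
grip_force: 0.0
```

Request:
arm_command(grip=[0.044, 0.044, 0.044, 0.044, 0.044, 0.044, 0.044], linear=[[0, 0, 0], [0, 0, 0], [0, 0, 0], [0, 0, 0], [0, 0, 0], [0, 0, 0], [0, 0, 0]], rot=[[0, 0, 0.104], [0, 0, 0.104], [0, 0, 0.104], [0, 0, 0.104], [0, 0, 0.104], [0, 0, 0], [0, 0, 0]])

```text
time_s: 22.82
tool_pos: [0.4498, -0.2386, 0.1716]
ee_rot: [-3.141, 0.0, 1.136]
contact_force: [0.3, -0.6, -0.3]
finger_gap: 0.0439
grip_force: 0.0
```

```bash
python3 - <<'E'
from h import *
import cv2
f=cams.grab_frame("wrist")[:,:,::-1].copy();cv2.imwrite("pics/w7.png",f)
go([.4500,-.2385,.0595],64.9)
E
```

```text
t 22.8667 pos [ 0.4498 -0.2386  0.1716] rpy [-3.1412 -0.      1.1357] q [ 0.2117  0.2975  0.2627  1.9766 -0.0989  0.8799  0.0915] gap 0.04415062015254009 0.0 F [0.3673 0.9388 0.5953]
shift now [0.0002 0.0002 0.1121] rotvec [-0.0004 -0.      0.003 ] shift after rot [0.0002 0.0001 0.1121]
```

View pics/w7.png

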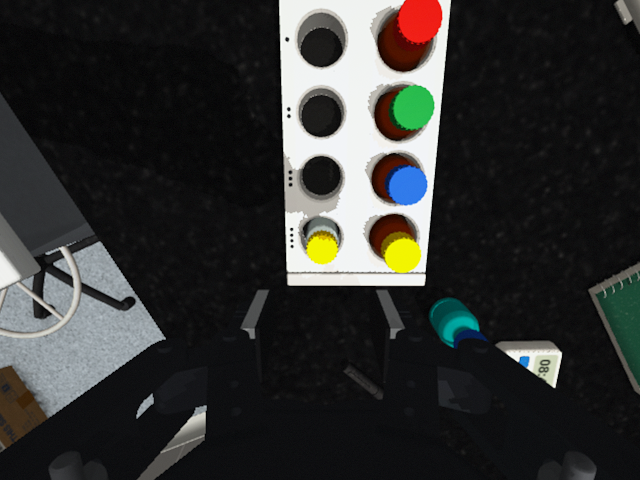

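Yellow cap at (322,249), directly under the tool axis; all four bottles stand in place.

Request:
arm_command(grip=[0.044, 0.044, 0.044, 0.044, 0.044, 0.044, 0.044, 0.044, 0.01, 0.01, 0.01, 0.01], linear=[[-0.0008, -0.0005, 0.01], [0, 0, 0.02], [0, 0, 0.025], [0, 0, 0.025], [0, 0, 0.017], [0, 0, 0.01], [0, 0, 0.005], [0, 0, 0], [0, 0, 0], [0, 0, 0], [0, 0, 0], [0, 0, 0]], rot=[[0, 0, 0], [0, 0, 0], [0, 0, 0], [0, 0, 0], [0, 0, 0], [0, 0, 0], [0, 0, 0], [0, 0, 0], [0, 0, 0], [0, 0, 0], [0, 0, 0], [0, 0, 0]])

```text
time_s: 23.87
tool_pos: [0.45, -0.2396, 0.0606]
ee_rot: [3.14, -0.0, 1.132]
contact_force: [0.9, 0.3, 0.9]
finger_gap: 0.0226
grip_force: 29.7
```

Request:
arm_command(grip=[0.01, 0.01, 0.01, 0.01, 0.01, 0.01, 0.01], linear=[[0, 0, -0.01], [0, 0, -0.02], [0, 0, -0.025], [0, 0, -0.025], [0, 0, -0.02], [0, 0, -0.01], [0, 0, 0]], rot=[[0, 0, 0], [0, 0, 0], [0, 0, 0], [0, 0, 0], [0, 0, 0], [0, 0, 0], [0, 0, 0]])

```text
time_s: 24.45
tool_pos: [0.4509, -0.2401, 0.1727]
ee_rot: [3.136, -0.001, 1.132]
contact_force: [0.4, -0.3, -0.4]
finger_gap: 0.023
grip_force: 29.7
```

```bash
python3 -c "
from h import *
go(np.r_[SC-.0743*SU,.17],100.64)"
```

```text
t 24.45 pos [ 0.4509 -0.2401  0.1727] rpy [ 3.136  -0.0006  1.1322] q [ 0.2097  0.2955  0.2676  1.9768 -0.1014  0.8762  0.0922] gap 0.022957026271682626 29.696190655231476 F [ 0.4199 -0.2528 -0.4074]
shift now [ 0.3906 -0.0519  0.0027] rotvec [ 0.0056  0.0012 -0.6243] shift after rot [0.3473 0.1862 0.0027]
```

Request:
arm_command(grip=[0.01, 0.01, 0.01, 0.01, 0.01, 0.01, 0.01, 0.01, 0.01, 0.01, 0.01, 0.01], linear=[[0.0186, -0.0029, 0], [0.0372, -0.0049, 0], [0.0372, -0.0049, 0], [0.0372, -0.0049, 0], [0.0372, -0.0049, 0], [0.0372, -0.0049, 0], [0.0372, -0.0049, 0], [0.0372, -0.0049, 0], [0.0372, -0.0049, 0], [0.0372, -0.0049, 0], [0.0372, -0.0049, 0], [0, 0, 0]], rot=[[0, 0, 0], [0, 0, 0], [0, 0, 0], [0, 0, 0], [0, 0, 0], [0, 0, 0], [0, 0, 0], [0, 0, 0], [0, 0, 0], [0, 0, 0], [0, 0, -0.104], [0, 0, -0.104]])

```text
time_s: 25.45
tool_pos: [0.568, 0.1471, 0.1684]
ee_rot: [-3.14, -0.005, 1.356]
contact_force: [-0.0, 1.3, -0.9]
finger_gap: 0.023
grip_force: 29.7
```

Request:
arm_command(grip=[0.01, 0.01, 0.01, 0.01, 0.01, 0.01], linear=[[0, 0, 0], [0, 0, 0], [0, 0, 0], [0, 0, 0], [0, 0, 0], [0, 0, 0]], rot=[[0, 0, -0.104], [0, 0, -0.104], [0, 0, -0.104], [0, 0, -0.104], [0, 0, 0], [0, 0, 0]])

```text
time_s: 25.95
tool_pos: [0.5672, 0.1361, 0.1684]
ee_rot: [-3.139, -0.0, 1.753]
contact_force: [0.6, -0.4, -0.8]
finger_gap: 0.0224
grip_force: 29.7
```

```bash
python3 - <<'E'
from h import *
import cv2
f=cams.grab_frame("wrist")[:,:,::-1].copy();cv2.imwrite("pics/w8.png",f)
go(np.r_[SC-.0743*SU,.0625],100.64)
E
```

```text
t 26.0 pos [0.5674 0.1361 0.1687] rpy [-3.1399 -0.0001  1.7528] q [-0.2557  0.4193 -0.0326  1.7899  0.0161  0.9343 -0.113 ] gap 0.02287618929688126 29.663276374340057 F [ 0.3944 -0.6889 -0.7565]
shift now [-0.001   0.0024  0.1062] rotvec [-0.0017 -0.0001 -0.0037] shift after rot [-0.001   0.0022  0.1062]
```

View pics/w8.png

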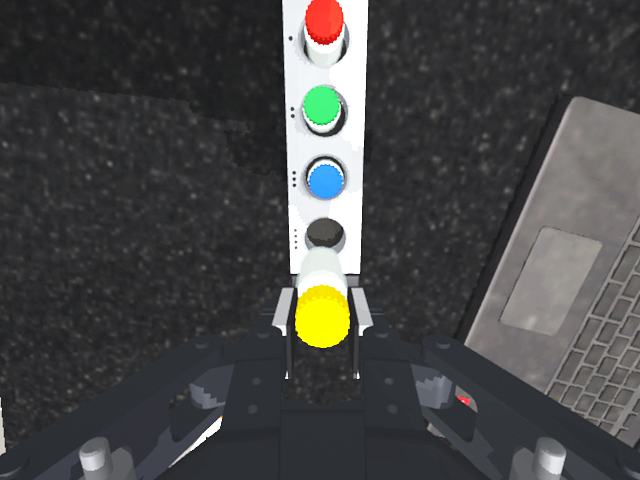

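Red, green and blue stand in pockets 1 to 3, and yellow is upright in the grip behind pocket 4 (325,233).

Request:
arm_command(grip=[0.01, 0.01, 0.01, 0.01, 0.01, 0.01, 0.01, 0.01, 0.01, 0.01, 0.01, 0.01], linear=[[-0.0005, 0.0024, 0.01], [0, 0, 0.02], [0, 0, 0.018], [0, 0, 0.015], [0, 0, 0.012], [0, 0, 0.012], [0, 0, 0.01], [0, 0, 0.007], [0, 0, 0.003], [0, 0, 0.001], [0, 0, 0], [0, 0, 0]], rot=[[0, 0, 0], [0, 0, 0], [0, 0, 0], [0, 0, 0], [0, 0, 0], [0, 0, 0], [0, 0, 0], [0, 0, 0], [0, 0, 0], [0, 0, 0], [0, 0, 0], [0, 0, 0]])

```text
time_s: 27.0
tool_pos: [0.5711, 0.1365, 0.0623]
ee_rot: [3.14, -0.0, 1.756]
contact_force: [0.3, 0.8, 0.5]
finger_gap: 0.0228
grip_force: 29.7
```

Request:
arm_command(grip=[0.044, 0.044, 0.044, 0.044, 0.044, 0.044, 0.044, 0.044, 0.044], linear=[[0, 0, 0], [0, 0, 0], [0, 0, 0], [0, 0, -0.01], [0, 0, -0.025], [0, 0, -0.03], [0, 0, -0.03], [0, 0, -0.015], [0, 0, 0]], rot=[[0, 0, 0], [0, 0, 0], [0, 0, 0], [0, 0, 0], [0, 0, 0], [0, 0, 0], [0, 0, 0], [0, 0, 0], [0, 0, 0]])

```text
time_s: 27.75
tool_pos: [0.5737, 0.1371, 0.1773]
ee_rot: [3.133, -0.001, 1.756]
contact_force: [1.1, -0.3, 0.8]
finger_gap: 0.0437
grip_force: 0.0
```

Request:
arm_command(grip=[0.044, 0.044, 0.044, 0.044, 0.044, 0.044], linear=[[-0.01, -0.015, -0.01], [-0.02, -0.03, -0.01], [-0.02, -0.03, 0], [-0.02, -0.03, 0], [-0.01, -0.02, 0], [0, 0, 0]], rot=[[0, 0, 0], [0, 0, 0], [0, 0, 0], [0, 0, 0], [0, 0, 0], [0, 0, 0]])

```text
time_s: 28.25
tool_pos: [0.4579, 0.0308, 0.1912]
ee_rot: [-3.137, 0.001, 1.751]
contact_force: [-1.0, -1.4, -0.2]
finger_gap: 0.0439
grip_force: 0.0
```

```bash
python3 - <<'E'
from h import *
import cv2
cv2.imwrite("pics/end.png",cams.grab_frame("scene")[:,:,::-1])
E
```

```text
(no output)
```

View pics/end.png

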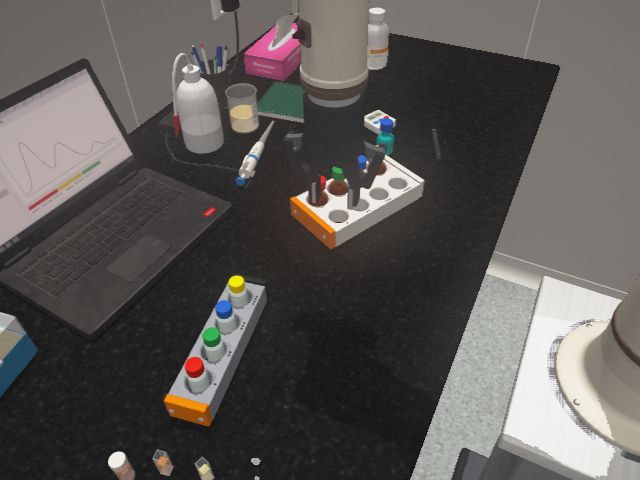

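The final view shows all four vials upright and seated in the sampler: red (195,373), green (211,342), blue (225,315) and yellow (238,290), counted from the orange end. The bottles stand in place and the gripper is clear, so I'm handing in.

```bash
python3 -c "
from plant import sign_off
print(sign_off())"
```

```text
the job is handed in; nothing more can be done
None
```

The four vials stand upright in the sampler rack in the same order as before (red, green, blue, yellow from the orange end), the bottles are still in their places, and the job was handed in at about 28 s.

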